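# Wedge the punch case back into its packed rack

### The job

Pick up the punch case with the red band and slide it, bevelled nose first, into the narrow gap in the middle of the row in the rack, easing its neighbours apart. Gently press it fully home until you feel it bear firmly on the back board, without forcing it, and let go. All cases must be left standing upright in the rack, and the jar, tin, hammer and steel block where they are.

Things in the scene. Friction and masses are not known exactly. Their poses are not given: they have to be found in the camera images.
- case_red: the case to put away: upright wooden punch case, red band on top and front, 95 long (its x) x 26 thick (y) x 75 high mm, 0.16 to 0.28 kg. Origin: centre of its underside. Its +x end is the nose, its -x end the square front. Starts standing on the bench left or right of the rack, nose away from the robot within 0.4 rad
- case_red_nose (a point): middle of the nose edge of the red case: 47.5 mm along +x from its origin, 37.5 mm up. Over the last 24 mm of length both sides are bevelled evenly from 26 mm down to 6 mm thick, to wedge neighbours apart; a nose that meets a neighbour's square front is stopped dead
- rack: fixed open-front, open-top wooden rack; origin centre of its underside, x into the rack (away from the robot, yawed up to 0.2 rad), y along the row. Floor 8 mm thick; side walls 10 mm thick, 60 mm high, 190 mm apart; floor and walls begin at x = -47.5 mm. A case fully home has its origin at x = 0, z = 8 mm here, its front level with the floor's front edge. More than 30 N from the red case is forcing it
- rack_mouth (a point): middle of the front edge of the rack's floor, on its upper face (-47.5, 0, 8 mm in the rack's frame). Three cases stand each side of a gap of 15 to 21 mm whose middle is within 2 mm of this point's y (in the rack's frame); about 3 mm between the other cases and at the walls. With the red case in, 8 mm of play is left in the row
- backboard: fixed rigid back board of the rack, 10 thick, 40 high, 190 mm wide. Origin: middle of the lower edge of its inner face, at (47.5, 0, 8) mm in the rack's frame, same axes. The red case's nose must be pressed on this face with at least 4 N for a moment, felt as a clear rise over the sliding drag (drag mostly 1 to 6 N, at times 10)
- case_green: loose case of the row with a green band on its top and front, same shape and size as the red one, origin at the centre of its underside, x into the rack; 0.12 to 0.2 kg, its front stands 1 to 4 mm proud of the rack's floor. In any of the six places. Waxed; slides aside on the rack floor when wedged (under 1 N per case)
- case_blue: loose case of the row with a blue band on its top and front, same shape and size as the red one, origin at the centre of its underside, x into the rack; 0.12 to 0.2 kg, its front stands 1 to 4 mm proud of the rack's floor. In any of the six places. Waxed; slides aside on the rack floor when wedged (under 1 N per case)
- case_yellow: loose case of the row with a yellow band on its top and front, same shape and size as the red one, origin at the centre of its underside, x into the rack; 0.12 to 0.2 kg, its front stands 1 to 4 mm proud of the rack's floor. In any of the six places. Waxed; slides aside on the rack floor when wedged (under 1 N per case)
- case_black: loose case of the row with a black band on its top and front, same shape and size as the red one, origin at the centre of its underside, x into the rack; 0.12 to 0.2 kg, its front stands 1 to 4 mm proud of the rack's floor. In any of the six places. Waxed; slides aside on the rack floor when wedged (under 1 N per case)
- case_white: loose case of the row with a white band on its top and front, same shape and size as the red one, origin at the centre of its underside, x into the rack; 0.12 to 0.2 kg, its front stands 1 to 4 mm proud of the rack's floor. In any of the six places. Waxed; slides aside on the rack floor when wedged (under 1 N per case)
- case_grey: loose case of the row with a grey band on its top and front, same shape and size as the red one, origin at the centre of its underside, x into the rack; 0.12 to 0.2 kg, its front stands 1 to 4 mm proud of the rack's floor. In any of the six places. Waxed; slides aside on the rack floor when wedged (under 1 N per case)
- jar: bystander: glass jar with brass cap, 60 mm across, 75 mm high, origin at the centre of its base; on the other side of the rack from the red case
- tin: bystander: round aluminium tin, 52 mm across, 40 mm high, origin at the centre of its base, to the left
- hammer: bystander: hammer with 240 mm long handle lying on the bench, to the right
- bench_block: bystander: steel block 90 x 90 x 25 mm, origin at the centre of its underside, to the right

How it is judged:
By the outcome, as a careful person would: the job done as asked, in the order asked, and still so for the second after the job is handed in, with the robot touching nothing.
It also fails if it takes over 64 s, if anything falls off the work surface, if the arm or the gripper's body presses on something with over 40 N, if the wrist force passes 120 N, or if a joint passes its speed limit or range.

### The arm

A 7-joint arm with a two-finger parallel gripper is mounted at the origin on the work surface. World frame = base frame: x ahead of the robot, y to its left, z up, the work surface at z = 0. Lengths are in m, angles in rad, forces in N, time in s.
With the tool pointing down it reaches from about 0.35 to 0.9 m from the base axis. Payload 8.1 kg.
Tool frame: the origin (TCP) lies midway between the tips of the shut fingers; the grasp point (between the pads) lies arm.grip_point_offset behind it (arm.grip_point_offset is the distance from the TCP to the grasp point, in m); y points along the fingers, z is the direction in which the jaws open and shut, and the axes are right-handed (so a half turn about y gives the same grasp; the last joint's range is limited). The gripper opens to 92 mm and grips with 3 to 60 N. Pads are 19 mm wide; open, the fingers measure 130 mm over their backs; the gripper's body (75 mm by 190 mm) begins 47 mm behind the grasp point.
Start: joints at [1.236, 0.434, 0.025, 1.573, -0.012, 1.134, -0.075], TCP at [0.144, -0.608, 0.227] pointing down, gripper open.
Joint ranges: [-2.62, 2.62], [-0.44, 2.09], [-1.27, 1.32], [0.08, 2.57], [-1.32, 4.46], [0.12, 2], [-2.74, 2.74]. Speed limits (rad/s): [2.22, 2.22, 3.01, 3.01, 3.14, 3.14, 3.14].

### API

Orientations are given as a rotation vector (axis times angle).
In Python, from cell import arm, get_image, camera_info gives the robot as it stands.
- The arm moves only by the tool carry_out, never from a script. Its argument "steps" is one flat list of numbers, 5 for each row, row after row: the opening, from 0 (shut) to 1 (fully open), then the shift along the world's x, y, z in units of 0.1 m (1.0 is 0.1 m), then the turn about the world's z in units of 45 degrees (1.0 is 45 degrees). In form: [hand, dx, dy, dz, spin, hand, dx, dy, dz, spin, ...]. A call has 1 to 12 rows; each row is the pose to reach, as a shift and turn from the pose commanded when the call began; what a row does not reach only later rows make up. A row lasts 1/10 s, in which the tool goes at most 50 mm and 8.59 degrees, less where a joint would pass 70% of its speed; a pose out of reach is approached as far as the arm can. A call with a number of a shift or a turn outside -1 to 1 is refused whole. A call with a gripper value outside its range is refused whole. The fingers move at their own pace and stop on an object; "grip_force" is the grip in N (left out, the last holds). Time passes only in rows, so rows that repeat a pose let the fingers close. It gives the time, the measured TCP pose, the force and the opening at its end, in the units of the state.
- arm.observe(): the state, without advancing time (a new reading comes with each control period).
- get_image(name): name is "scene" or "top" or "wrist"; returns (picture, depth): 384x512x3 uint8, red, green, blue; 384x512 float32, m along the optical axis (not along the pixel's ray), 0 where there is no reading.
- camera_info(name): a dict with "fovy" (degrees; the focal length in pixels is half the picture's height over the tangent of half this angle, whatever the lens; pixels are square), "cx", "cy" (the principal point, pixels), "R" (3x3) and "t" (3): a world point X has camera coordinates R X + t; the wrist camera has in their place "tool_from_camera" (4x4, takes a point from camera to tool coordinates, whose origin is the TCP and whose axes are the tool frame's). Camera axes: x right, y down, z forward; pixel columns grow to the right and rows downward; lengths in m; the calibration is good to about 2 mm. A picture is of the moment at which its call begins: read the wrist's pose just before it. camera_info takes no time and is no camera call.
- arm.sign_off(): hands the job in, once; it reports no verdict.
The state is a dict: "clock": time; "joints": joint angles; "dq": joint speeds; "joint_efforts": joint torques, N m; "position": TCP position; "ee_rot": TCP orientation; "force": force on the tool from outside, world axes, zero at the start; "ft_torque": the same for the moment, N m; "width": opening from 0.0 (shut) to 1.0 (fully open).
Only numpy, scipy, OpenCV 4.12 (cv2) and the standard library are available. Lean on these libraries where they do the work, as an engineer would, in place of code of your own. Each camera call takes 0.05 s, during which the arm holds its last target. There are 200 camera calls.

## Working session

There is one attempt and no reset: what is moved stays moved. The work goes in short steps, Python scripts to look and compute and a tool call to move; the robot and the scene stay as the last step left them, time stands still between calls to the robot, and variables do not carry over. Pictures are saved under pics/ and viewed, about 8 in all and at most 12, crops included, and the job is handed in when it is done.

Besides the shell and the picture viewer there is one more tool, called after "Call:" as a command line: name --argument value ..., lists and objects as JSON in quotes. carry_out: Moves the arm, as the interface text tells. Shifts and turns lie within -1 to 1; 1 stands for 0.1 m of shift or 45 degrees of turn. Its arguments: {"type":"object","properties":{"steps":{"type":"array","items":{"type":"number"}},"grip_force":{"type":"number"}},"required":["steps"]}

```bash
mkdir -p pics; ls; cat > h.py <<'E'
import numpy as np, cv2
from scipy.spatial.transform import Rotation as Rn
from cell import arm, get_image, camera_info
def grab(n,fn=None):
    s=arm.observe(); im,d=get_image(n)
    if fn: cv2.imwrite('pics/'+fn,im[:,:,::-1])
    return s,im,d
def cam(n,s=None):
    c=camera_info(n); f=192/np.tan(np.radians(c['fovy'])/2)
    if n=='wrist':
        T=np.array(c['tool_from_camera']); R=Rn.from_rotvec(s['ee_rot']).as_matrix()
        Rc=R@T[:3,:3]; o=np.array(s['position'])+R@T[:3,3]
    else:
        Rc=np.array(c['R']).T; o=-Rc@np.array(c['t'])
    return f,c['cx'],c['cy'],Rc,o
def onplane(n,uv,z,s=None):
    f,cx,cy,Rc,o=cam(n,s); uv=np.atleast_2d(uv).astype(float)
    d=np.c_[(uv[:,0]-cx)/f,(uv[:,1]-cy)/f,np.ones(len(uv))]@Rc.T
    return o+d*((z-o[2])/d[:,2])[:,None]
def cloud(n,d,s=None):
    f,cx,cy,Rc,o=cam(n,s); v,u=np.mgrid[:384,:512]
    return np.stack([(u-cx)/f*d,(v-cy)/f*d,d],-1)@Rc.T+o
E
python3 - <<'E'
from h import *
for n in('top','scene'): grab(n,n+'1.png'); print(n,camera_info(n))
print(camera_info('wrist')); print(arm.observe(),arm.grip_point_offset)
a=cv2.imread('pics/top1.png')
cv2.imwrite('pics/top1b.png',cv2.resize(a,(800,600),interpolation=cv2.INTER_CUBIC))
E
```

```text
pics
top {'fovy': 45.84928901753572, 'cx': 255.0822022289335, 'cy': 187.0852771777064, 'R': array([[-0.01732248, -0.99979839, -0.01015409],
       [-0.99589211,  0.01815574, -0.08870894],
       [ 0.08887541,  0.00857572, -0.99600583]]), 't': array([-0.02122392,  0.54625315,  1.53518582])}
scene {'fovy': 57.23391324006743, 'cx': 259.9846649577901, 'cy': 190.09351095166636, 'R': array([[-0.26770908,  0.96347901,  0.00632855],
       [ 0.71505179,  0.20307571, -0.66892541],
       [-0.64578076, -0.17455217, -0.7433026 ]]), 't': array([ 0.17171954, -0.35080156,  1.58642611])}
{'fovy': 71.57453291856432, 'cx': 259.4882597380869, 'cy': 192.9544988374001, 'tool_from_camera': array([[-2.35460748e-04,  9.64066639e-01,  2.65660423e-01,
        -7.27003990e-02],
       [ 3.40678569e-04, -2.65660338e-01,  9.64066631e-01,
        -1.57948287e-01],
       [ 9.99999914e-01,  3.17504663e-04, -2.65884261e-04,
         7.93443936e-04],
       [ 0.00000000e+00,  0.00000000e+00,  0.00000000e+00,
         1.00000000e+00]])}
{'clock': 0.1, 'joints': array([ 1.23640835,  0.43515028,  0.02500362,  1.57394576, -0.01159879,
        1.13400415, -0.07512922]), 'dq': array([ 0.00021358, -0.00083407,  0.00070213, -0.00225166,  0.00044762,
        0.0012817 , -0.0016501 ]), 'joint_efforts': array([ 3.46444882e-03, -6.69132400e+01,  9.88377593e-01, -3.15150797e+01,
       -6.05705101e-02,  3.74820444e-02,  4.49551283e-05]), 'position': array([ 0.1434091 , -0.60788539,  0.22604902]), 'ee_rot': array([-0.24450859,  2.10018296, -2.09737191]), 'force': array([-0.39272899,  0.69332876,  0.72767556]), 'ft_torque': array([ 0.01995639,  0.01502194, -0.0799311 ]), 'width': 0.9997989759882556} 0.0188
```

View pics/top1b.png

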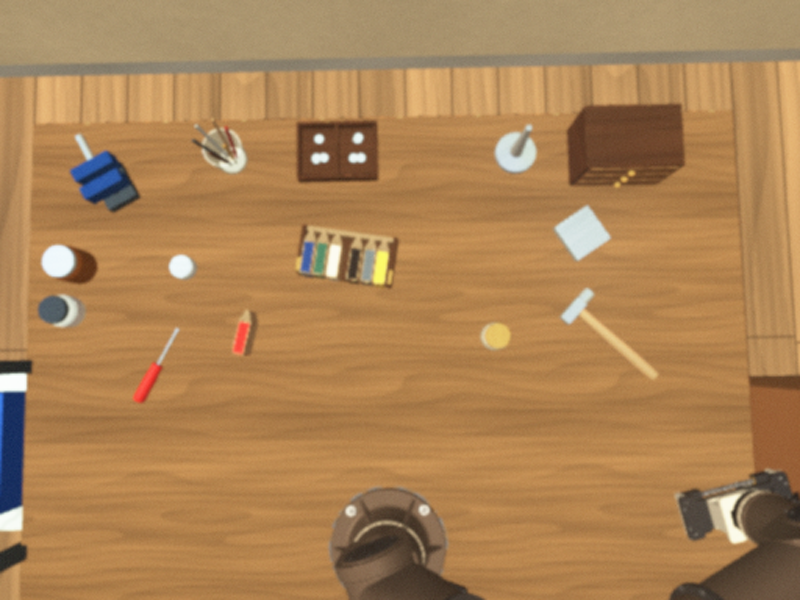

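View pics/scene1.png

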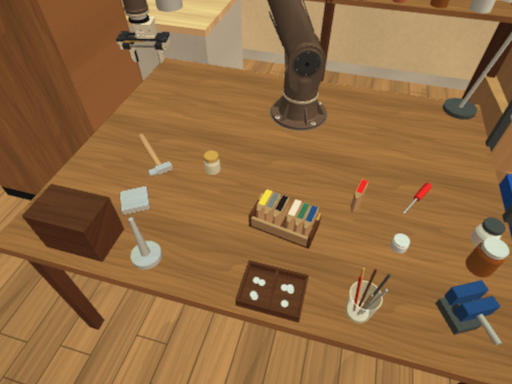

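The top view shows the red case left of the rack (800-px picture: about (243,332)) and the rack centred about (345,257). The row runs blue, green, white, gap, black, grey, yellow from left to right. The scene view agrees. Next I'll measure both.

```bash
python3 - <<'E'
from h import *
s,im,d=grab('top')
hsv=cv2.cvtColor(im,cv2.COLOR_RGB2HSV)
P=cloud('top',d)
R=Rn.from_rotvec(s['ee_rot']).as_matrix();print('tool axes cols\n',R.round(3))
def blob(m,roi):
    k=np.zeros(m.shape,np.uint8);x0,y0,x1,y1=roi;k[y0:y1,x0:x1]=m[y0:y1,x0:x1]
    n,l,st,c=cv2.connectedComponentsWithStats(k);i=1+np.argmax(st[1:,4]);return l==i
H,S,V=[hsv[...,i].astype(int) for i in range(3)]
roi=(140,190,175,235)
m=blob((((H<6)|(H>172))&(S>150)&(V>120)).astype(np.uint8),roi)
hi=(P[...,2]>.05)&(P[...,2]<.1)
k=np.zeros(m.shape,bool);k[185:240,135:180]=True
for nm,mm in(('redband',m),('case>5cm',hi&k)):
    uv=np.argwhere(mm)[:,::-1]; X=onplane('top',uv,.075)[:,:2]
    r=cv2.minAreaRect((X*1000).astype(np.float32)); print(nm,len(uv),r,X.mean(0))
    print(cv2.boxPoints(r).round(1).tolist(), P[mm][:,2].mean())
k=np.zeros(m.shape,bool);k[135:195,180:260]=True
mm=k&(P[...,2]>.07)&(P[...,2]<.1)
X=onplane('top',np.argwhere(mm)[:,::-1],.083)[:,:2];r=cv2.minAreaRect((X*1000).astype(np.float32));print('row tops',r,cv2.boxPoints(r).round(1).tolist())
mm=k&(P[...,2]>.03)
X=P[mm][:,:2];r=cv2.minAreaRect((X*1000).astype(np.float32));print('rack all',r,cv2.boxPoints(r).round(1).tolist())
E
```

```text
tool axes cols
 [[-0.973 -0.     0.23 ]
 [-0.23   0.001 -0.973]
 [ 0.    -1.    -0.001]]
redband 96 ((452.32293701171875, 305.9530029296875), (17.00141143798828, 60.692596435546875), 75.9648208618164) [0.45230978 0.30550964]
[[420.79998779296875, 305.1000061035156], [479.70001220703125, 290.29998779296875], [483.79998779296875, 306.79998779296875], [424.8999938964844, 321.6000061035156]] 0.09177685915042494
case>5cm 247 ((461.8196716308594, 298.0405578613281), (32.2401123046875, 94.40047454833984), 77.0806884765625) [0.45857855 0.29932406]
[[412.20001220703125, 292.8999938964844], [504.20001220703125, 271.79998779296875], [511.3999938964844, 303.20001220703125], [419.3999938964844, 324.29998779296875]] 0.07365873979608997
row tops ((617.497314453125, 78.26831817626953), (190.4583740234375, 97.54174041748047), 80.78683471679688) [[554.0999755859375, -7.900000095367432], [650.4000244140625, -23.5], [680.9000244140625, 164.5], [584.5999755859375, 180.10000610351562]]
rack all ((588.7618408203125, 33.800201416015625), (348.0299072265625, 187.43614196777344), 51.58143615722656) [[407.20001220703125, -44.29999923706055], [554.0999755859375, -160.8000030517578], [770.2999877929688, 111.9000015258789], [623.5, 228.39999389648438]]
```

Call:
carry_out --steps '[1,0.5,0.5,0,0,1,1,1,0,-0.1,1,1,1,0,-0.1]'

```text
clock: 0.45
position: [0.2452, -0.5062, 0.2264]
ee_rot: [-0.162, 2.144, -2.142]
force: [0.6, 0.4, 0.6]
width: 0.999
```

Call:
carry_out --steps '[1,0.5,0.5,0,-0.1,1,1,1,0,-0.1,1,1,1,0,-0.1]'

```text
clock: 0.75
position: [0.3454, -0.4058, 0.2267]
ee_rot: [-0.083, 2.183, -2.182]
force: [0.2, -1.1, -0.7]
width: 0.997
```

Call:
carry_out --steps '[1,0.5,0.5,0,-0.1,1,1,1,0,-0.1,1,1,1,0,-0.1]'

```text
clock: 1.05
position: [0.4453, -0.3057, 0.2267]
ee_rot: [-0.003, -2.221, 2.22]
force: [1.0, -0.7, -0.1]
width: 0.998
```

Call:
carry_out --steps '[1,0,0.5,0,-0.1,1,0,1,0,-0.1,1,0,1,0,-0.1]'

```text
clock: 1.35
position: [0.4441, -0.201, 0.2266]
ee_rot: [-0.079, -2.187, 2.181]
force: [0.7, 0.3, -0.6]
width: 0.999
```

Call:
carry_out --steps '[1,0,0.5,0,-0.1,1,0,1,0,-0.1,1,0,1,0,-0.1]'

```text
clock: 1.65
position: [0.4437, -0.102, 0.2269]
ee_rot: [-0.163, -2.145, 2.14]
force: [0.5, -1.0, 0.5]
width: 0.998
```

Call:
carry_out --steps '[1,0,0.5,0,-0.1,1,0,1,0,-0.1,1,0,1,0,-0.1]'

```text
clock: 1.95
position: [0.4436, -0.0023, 0.2271]
ee_rot: [-0.244, -2.102, 2.097]
force: [-0.5, -1.0, -0.2]
width: 1.0
```

Call:
carry_out --steps '[1,0,0.5,0,0,1,0,1,0,0,1,0,1,0,0]'

```text
clock: 2.25
position: [0.4435, 0.0977, 0.2271]
ee_rot: [-0.244, -2.103, 2.096]
force: [0.6, -0.5, 0.3]
width: 1.002
```

Call:
carry_out --steps '[1,0,0.5,0,0,1,0,1,0,0,1,0,1,0,0,1,0,1,0,0]'

```text
clock: 2.65
position: [0.4437, 0.1917, 0.2264]
ee_rot: [-0.249, -2.095, 2.096]
force: [0.0, -0.3, -0.8]
width: 1.0
```

Call:
carry_out --steps '[1,0,0.5,0,0,1,0,1,0,0,1,0,1,0,0,1,0,1,0,0]'

```text
clock: 3.05
position: [0.4441, 0.2907, 0.2263]
ee_rot: [-0.251, -2.093, 2.096]
force: [0.7, -0.7, 0.0]
width: 0.999
```

```bash
cat > red.py <<'E'
from h import *
s,im,d=grab('wrist','w1.png')
P=cloud('wrist',d,s); print(s['position'],s['joints'].round(2))
R=Rn.from_rotvec(s['ee_rot']).as_matrix(); f=-R[:,0]; print('tool yaw',np.degrees(np.arctan2(f[1],f[0])))
m=((P[...,2]>.066)&(P[...,2]<.09)&(abs(P[...,0]-.46)<.09)&(abs(P[...,1]-.3)<.06)).astype(np.uint8)
n,l,st,c=cv2.connectedComponentsWithStats(m);mm=l==1+np.argmax(st[1:,4])
print('z',np.median(P[mm][:,2]))
X=onplane('wrist',np.argwhere(mm)[:,::-1],.075,s)[:,:2]
r=cv2.minAreaRect((X*1000).astype(np.float32)); print(r,cv2.boxPoints(r).round(1).tolist())
hsv=cv2.cvtColor(im,cv2.COLOR_RGB2HSV); H,S,V=[hsv[...,i].astype(int) for i in range(3)]
b=mm&((H<6)|(H>172))&(S>150)
X=onplane('wrist',np.argwhere(b)[:,::-1],.075,s)[:,:2]
r=cv2.minAreaRect((X*1000).astype(np.float32)); print('band',r,cv2.boxPoints(r).round(1).tolist())
E
python3 red.py
```

```text
[0.44405329 0.29074454 0.22627696] [-0.35  0.32 -0.43  1.77  0.15  1.08 -2.64]
tool yaw -13.691716894491861
z 0.07504836763710207
((468.3034362792969, 299.6605224609375), (25.723997116088867, 93.11372375488281), 76.23631286621094) [[420.0, 298.20001220703125], [510.5, 276.1000061035156], [516.5999755859375, 301.1000061035156], [426.1000061035156, 323.20001220703125]]
band ((455.441162109375, 303.033935546875), (19.05358123779297, 64.00813293457031), 76.06441497802734) [[422.1000061035156, 301.5], [484.20001220703125, 286.1000061035156], [488.79998779296875, 304.6000061035156], [426.70001220703125, 320.0]]
```

View pics/w1.png

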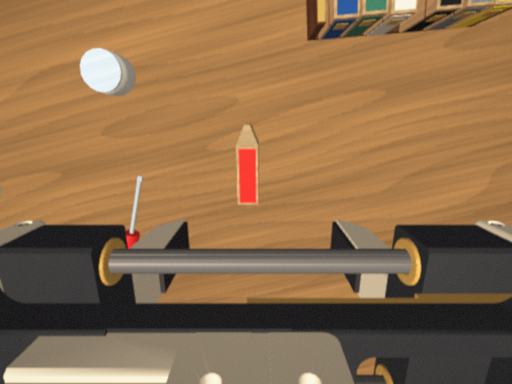

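The wrist view shows the red case at pixels (248,125–205), aligned with the jaws, and the rack at top right. I'll grip its rear end, about 14 mm from the front face.

Call:
carry_out --steps '[0.6,-0.08,0.17,-0.3,0,0.6,-0.08,0.17,-0.7,0,0.6,-0.08,0.17,-1,0,0.6,-0.08,0.17,-1,0]' --grip_force 40

```text
clock: 3.5
position: [0.4345, 0.3042, 0.1233]
ee_rot: [-0.25, -2.084, 2.098]
force: [-0.0, -0.6, 0.8]
width: 0.703
```

Call:
carry_out --steps '[0.6,0,0,-0.3,0,0.6,0,0,-0.6,0,0.6,0,0,-0.91,0,0.6,0,0,-0.91,0,0.6,0,0,-0.91,0]'

```text
clock: 4.0
position: [0.4366, 0.3081, 0.0372]
ee_rot: [-0.254, -2.094, 2.094]
force: [0.0, -0.3, 0.1]
width: 0.599
```

```bash
sed -i 's/w1.png/w2.png/' red.py; python3 red.py
```

```text
[0.43655763 0.30814004 0.03719044] [-0.54  0.54 -0.24  1.97  0.2   0.65 -2.72]
tool yaw -13.798093554720001
z 0.07515721825371771
((480.5058288574219, 296.5460510253906), (25.664167404174805, 66.99179077148438), 76.4893569946289) [[444.8999938964844, 291.8999938964844], [510.1000061035156, 276.20001220703125], [516.0999755859375, 301.20001220703125], [450.8999938964844, 316.79998779296875]]
band ((467.24810791015625, 299.7674560546875), (19.806615829467773, 39.6904182434082), 76.52205657958984) [[445.6000061035156, 294.79998779296875], [484.20001220703125, 285.5], [488.8999938964844, 304.79998779296875], [450.29998779296875, 314.0]]
```

View pics/w2.png

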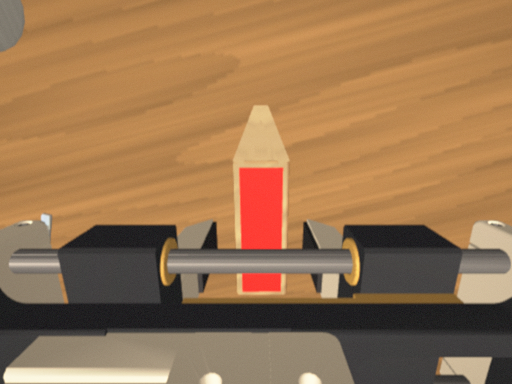

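The case sits centred between the fingers (pixels 235–288). I'll close and lift.

Call:
carry_out --steps '[0.2,0,0,0,0,0.2,0,0,0,0,0.2,0,0,0,0,0.2,0,0,0,0,0.2,0,0,0,0,0.2,0,0,0,0]' --grip_force 40

```text
clock: 4.65
position: [0.4357, 0.3087, 0.0361]
ee_rot: [-0.252, -2.094, 2.094]
force: [0.1, -1.2, 6.0]
width: 0.276
```

Call:
carry_out --steps '[0.2,0,0,0.2,0,0.2,0,0,0.5,0,0.2,0,0,0.8,0,0.2,0,-0.3,1,0,0.2,0,-0.6,1,0,0.2,0,-1,1,0]'

```text
clock: 5.25
position: [0.4355, 0.2091, 0.1363]
ee_rot: [-0.251, -2.097, 2.094]
force: [0.9, -0.1, -2.5]
width: 0.286
```

Call:
carry_out --steps '[0.2,0,-0.4,0.3,0,0.2,0,-0.8,0.6,0.05,0.2,0,-1,0.6,0.1,0.2,0,-1,0.6,0.1,0.2,0,-1,0.6,0.1]'

```text
clock: 5.75
position: [0.4352, 0.1086, 0.1955]
ee_rot: [-0.173, -2.136, 2.136]
force: [0.4, 0.7, -2.7]
width: 0.278
```

```bash
cat > rack.py <<'E'
from h import *
import sys
s,im,d=grab('wrist',sys.argv[1]); P=cloud('wrist',d,s)
R=Rn.from_rotvec(s['ee_rot']).as_matrix(); f=-R[:,0]; ty=np.arctan2(f[1],f[0]); print(s['position'],s['joints'].round(2),'tool yaw',np.degrees(ty))
Z=P[...,2]
m=((Z>.076)&(Z<.092)&(P[...,0]>.52)&(P[...,0]<.72)&(P[...,1]>-.06)&(P[...,1]<.22))
n,l,st,c=cv2.connectedComponentsWithStats(m.astype(np.uint8))
for i in range(1,n):
    if st[i,4]<150: continue
    X=onplane('wrist',np.argwhere(l==i)[:,::-1],.083,s)[:,:2]
    r=cv2.minAreaRect((X*1000).astype(np.float32)); print(st[i],np.median(Z[l==i]).round(4),r,cv2.boxPoints(r).round(1).tolist())
E
python3 rack.py w3.png
```

```text
[0.43515637 0.10855507 0.19547241] [-0.14  0.2  -0.26  2.01  0.06  0.94 -2.16] tool yaw -9.313473856916824
[ 153    0   64   43 2492] 0.0833 ((601.2791137695312, 148.79844665527344), (54.595115661621094, 33.0656623840332), 80.6885986328125) [[580.5, 124.5], [613.2000122070312, 119.19999694824219], [622.0, 173.10000610351562], [589.4000244140625, 178.39999389648438]]
[ 217    0   30   43 1248] 0.0833 ((594.4993286132812, 107.47015380859375), (26.069278717041016, 33.06001281738281), 80.68315887451172) [[576.0999755859375, 97.30000305175781], [608.7000122070312, 91.9000015258789], [612.9000244140625, 117.69999694824219], [580.2999877929688, 123.0]]
[ 267    0   30   43 1225] 0.0833 ((587.3397827148438, 63.801124572753906), (25.553735733032227, 33.070892333984375), 80.72880554199219) [[569.0, 53.900001525878906], [601.5999755859375, 48.5], [605.7000122070312, 73.69999694824219], [573.0999755859375, 79.0999984741211]]
[ 299    0   62   43 2477] 0.0832 ((580.4138793945312, 21.58401107788086), (53.194190979003906, 33.05029296875), 80.68315124511719) [[559.7999877929688, -2.0], [592.4000244140625, -7.300000190734863], [601.0, 45.20000076293945], [568.4000244140625, 50.5]]
```

View pics/w3.png

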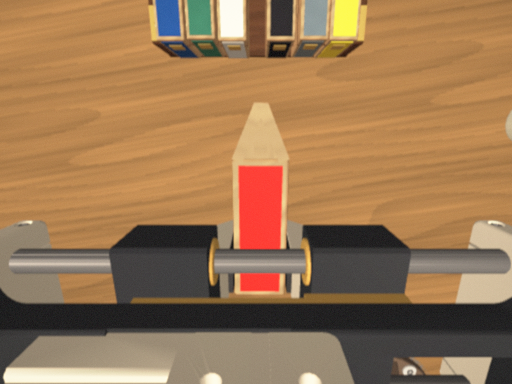

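The wrist view shows the gap at columns 244–267, near row 50, about 18 mm wide between white and black. The rack yaw matches the tool yaw (−9.3°) and the red nose is at (261,103). I'll shift about 3.5 mm left, go forward and lower to just before the mouth, then check.

Call:
carry_out --steps '[0.2,0.25,0,-0.3,0,0.2,0.5,-0.05,-0.7,0,0.2,0.5,-0.05,-1,0,0.2,0.5,-0.05,-1,0]'

```text
clock: 6.2
position: [0.4825, 0.1042, 0.0916]
ee_rot: [-0.162, -2.132, 2.137]
force: [-0.6, -0.8, -2.5]
width: 0.28
```

Call:
carry_out --steps '[0.2,0,0,-0.2,0,0.2,0,0,-0.4,0,0.2,0,0,-0.48,0,0.2,0,0,-0.48,0,0.2,0,0,-0.48,0]'

```text
clock: 6.7
position: [0.486, 0.1044, 0.0488]
ee_rot: [-0.173, -2.139, 2.138]
force: [0.5, -0.3, -2.2]
width: 0.284
```

```bash
cat >> rack.py <<'E'
p=s['position'];D=P-p; u=f/np.linalg.norm(f); v=np.array([-u[1],u[0],0])
a=D@u; b=D@v
hz=(Z>p[2]+.025)&(Z<p[2]+.05)&(abs(b)<.022)&(a>.022)&(a<.085)
A=np.c_[a[hz],b[hz],np.ones(hz.sum())]; k,*_=np.linalg.lstsq(A,Z[hz],rcond=None); print('red top: slope',k,'centre z',k[2]+.03*k[0])
for lo in(.025,.04,.07,.074): 
    q=hz&(a>lo)&(a<lo+.004); print('lat at',lo,b[q].min() if q.any() else 0,b[q].max() if q.any() else 0)
print('nose a',np.percentile(a[hz],99.5))
q=(Z>.076)&(Z<.092)&(a>.085)&(abs(b)<.1)
print('fronts a min',np.percentile(a[q],1))
w=q&(a<np.percentile(a[q],1)+.012); 
bb=np.sort(b[w]); g=np.diff(bb); j=np.argsort(g)[-3:]; print('gaps b',[(bb[i].round(4),bb[i+1].round(4)) for i in j])
E
python3 rack.py w4.png
```

```text
[0.48595398 0.10440195 0.04878495] [-0.16  0.48 -0.2   2.06  0.16  0.62 -2.21] tool yaw -9.185017032248744
[  37    0  143   78 9990] 0.0833 ((599.3257446289062, 148.46432495117188), (55.43122482299805, 28.69561767578125), 80.79714965820312) [[580.7000122070312, 123.4000015258789], [609.0999755859375, 118.80000305175781], [617.9000244140625, 173.5], [589.5999755859375, 178.10000610351562]]
[ 177    0   66   79 4842] 0.0833 ((592.5071411132812, 107.54985809326172), (26.013683319091797, 29.07927703857422), 80.81708526611328) [[576.0999755859375, 97.0], [604.7999877929688, 92.4000015258789], [608.9000244140625, 118.0999984741211], [580.2000122070312, 122.69999694824219]]
[ 283    0   67   78 4835] 0.0833 ((585.7489013671875, 64.5667724609375), (26.18372344970703, 28.664262771606445), 80.79714965820312) [[569.5, 53.900001525878906], [597.7999877929688, 49.400001525878906], [602.0, 75.19999694824219], [573.7000122070312, 79.80000305175781]]
[ 349    0  142   78 9971] 0.0832 ((578.9803466796875, 22.732738494873047), (54.6534309387207, 28.646142959594727), 80.79714965820312) [[560.5, -2.0],
[... 163 characters left out ...]
223793029785, 49.1668815612793), 81.13269805908203) [[514.5999755859375, 85.5999984741211], [563.2000122070312, 78.0], [567.2999877929688, 104.30000305175781], [518.7000122070312, 111.9000015258789]]
red top: slope [-0.00979418 -0.00059931  0.08828692] centre z 0.08799309820831977
lat at 0.025 -0.013134708666257613 0.012520155993548334
lat at 0.04 -0.013176843229806185 0.012018750645431744
lat at 0.07 -0.007505054428523714 0.006404443668352702
lat at 0.074 -0.005737943851268087 0.004603975052120805
nose a 0.07932072220031869
fronts a min 0.09174175727434054
gaps b [(np.float64(0.0338), np.float64(0.0356)), (np.float64(-0.0404), np.float64(-0.0371)), (np.float64(-0.0108), np.float64(0.0075))]
```

View pics/w4.png

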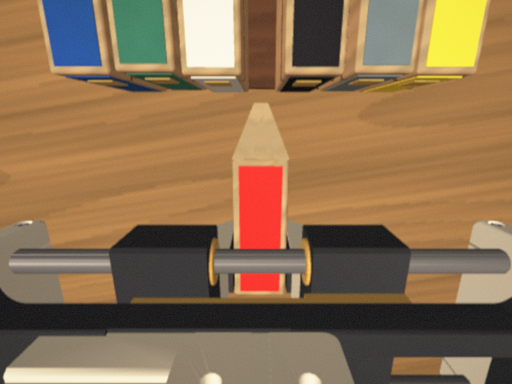

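Red is 1 mm left of the gap's middle (gap columns 246–282, nose at 261), level, and about 4.5 mm above the rack floor. I'll trim that and start the insertion gently.

Call:
carry_out --steps '[0.2,0,-0.01,-0.025,0,0.2,0.05,-0.02,-0.025,0,0.2,0.1,-0.027,-0.025,0,0.2,0.15,-0.035,-0.025,0,0.2,0.2,-0.043,-0.025,0,0.2,0.25,-0.051,-0.025,0,0.2,0.3,-0.06,-0.025,0,0.2,0.3,-0.06,-0.025,0]'

```text
clock: 7.55
position: [0.5164, 0.0975, 0.0452]
ee_rot: [-0.174, -2.138, 2.137]
force: [-0.3, 0.4, -1.8]
width: 0.281
```

```bash
python3 rack.py w5.png; python3 -c "
from h import *
print(arm.observe()['force'],arm.observe()['ft_torque'])"
```

```text
[0.51641673 0.09749916 0.04523136] [-0.14  0.51 -0.2   1.99  0.16  0.65 -2.18] tool yaw -9.253609190410732
[   25     0   468   248 63965] 0.0834 ((580.504638671875, 87.16373443603516), (182.47398376464844, 105.9285659790039), 80.73816680908203) [[513.5, 5.599999904632568], [618.0999755859375, -11.399999618530273], [647.5, 168.6999969482422], [542.9000244140625, 185.6999969482422]]
red top: slope [-0.03094794 -0.00144633  0.08546584] centre z 0.08453740563675138
lat at 0.025 -0.013131092900516667 0.012544935670396794
lat at 0.04 -0.01313757015801515 0.012083467335311461
lat at 0.07 -0.021923222635544963 0.021992604001624783
lat at 0.074 -0.021997535474817864 0.021941698703604295
nose a 0.08483269480301052
fronts a min 0.08538052976812088
gaps b [(np.float64(0.0362), np.float64(0.0375)), (np.float64(-0.0383), np.float64(-0.0368)), (np.float64(-0.0103), np.float64(0.0101))]
[-0.69649626 -0.15505136 -2.94507531] [ 0.05808116  0.12640782 -0.01427678]
```

View pics/w5.png

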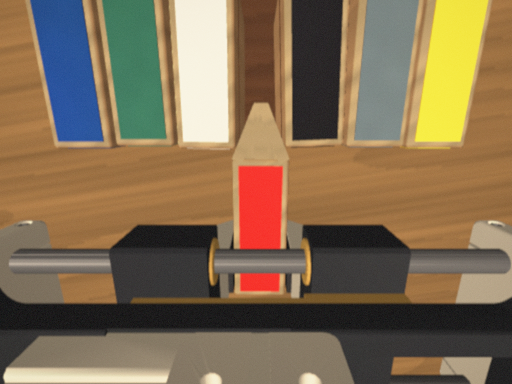

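The nose (261,103) is inside the gap, between the fronts at row 145 and columns 235–285, and centred. I'll continue.

Call:
carry_out --steps '[0.2,0.04,-0.006,0,0,0.2,0.08,-0.013,0,0,0.2,0.12,-0.019,0,0,0.2,0.16,-0.026,0,0,0.2,0.2,-0.032,0,0,0.2,0.24,-0.039,0,0]'

```text
clock: 8.2
position: [0.5399, 0.0938, 0.0452]
ee_rot: [-0.172, -2.137, 2.137]
force: [-0.0, 0.1, -2.6]
width: 0.282
```

Call:
carry_out --steps '[0.2,0.04,-0.006,0,0,0.2,0.08,-0.013,0,0,0.2,0.12,-0.019,0,0,0.2,0.16,-0.026,0,0,0.2,0.2,-0.032,0,0,0.2,0.2,-0.032,0,0]'

```text
clock: 8.8
position: [0.5604, 0.0904, 0.0453]
ee_rot: [-0.174, -2.138, 2.138]
force: [0.1, -1.0, -0.9]
width: 0.286
```

```bash
python3 rack.py w6.png; python3 -c "
from h import *
print(arm.observe()['force'],arm.observe()['ft_torque'])"
```

```text
[0.56037708 0.09042088 0.04530678] [-0.12  0.56 -0.19  1.89  0.16  0.7  -2.13] tool yaw -9.247098022475402
[   41    13   437   235 75019] 0.0833 ((621.9967651367188, 80.14261627197266), (183.51068115234375, 101.48214721679688), 81.35211944580078) [[558.0, -2.9000000953674316], [658.4000244140625, -18.200000762939453], [686.0, 163.1999969482422], [585.5999755859375, 178.5]]
[ 228  273   64   21 1291] 0.0846 ((551.8660278320312, 91.47694396972656), (32.839195251464844, 11.814937591552734), 80.80409240722656) [[543.4000244140625, 76.19999694824219], [555.0999755859375, 74.30000305175781], [560.2999877929688, 106.69999694824219], [548.7000122070312, 108.5999984741211]]
red top: slope [-0.01937691  0.00189376  0.08454963] centre z 0.08396832540555935
lat at 0.025 -0.021796644906315856 0.021979455225626703
lat at 0.04 -0.021987208487809305 0.02187223091458108
lat at 0.07 -0.021969038234634565 0.021958641195448693
lat at 0.074 -0.021953955730550458 0.021939868874303506
nose a 0.08458586780408911
fronts a min 0.08531253118112574
gaps b [(np.float64(0.0918), np.float64(0.0928)), (np.float64(0.064), np.float64(0.0653)), (np.float64(-0.0126), np.float64(0.0113))]
[-0.17871994 -0.67280836 -3.23871406] [ 0.01041968  0.07611923 -0.00873753]
```

View pics/w6.png

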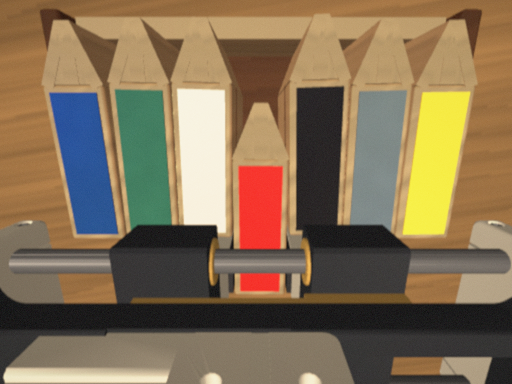

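Red is about 62 mm in and still straight, with the fingers just ahead of the neighbours' fronts (row 235). I'll set it down, let go and back off. Then I'll shut the fingers and turn 90°, so the tool (19 mm) is narrower than the case when it pushes.

Call:
carry_out --steps '[0.2,0,0,-0.01,0,0.2,0,0,-0.01,0,0.6,0,0,-0.01,0,0.6,0,0,-0.01,0,0.6,0,0,-0.01,0,0.6,0,0,-0.01,0,0.6,0,0,-0.01,0]'

```text
clock: 9.55
position: [0.5596, 0.0906, 0.0443]
ee_rot: [-0.172, -2.138, 2.138]
force: [0.9, 0.1, -0.5]
width: 0.594
```

Call:
carry_out --steps '[0.6,-0.1,0.016,0,0,0.6,-0.25,0.04,0,0,0.6,-0.4,0.065,0,0,0.6,-0.6,0.097,0,0,0,-0.6,0.097,0,0,0,-0.6,0.097,0,0.15,0,-0.6,0.097,0,0.33,0,-0.6,0.097,0,0.5,0,-0.6,0.097,0,0.68,0,-0.6,0.097,0,0.85,0,-0.6,0.097,0,1,0,-0.6,0.097,0,1]'

```text
clock: 10.75
position: [0.4995, 0.1001, 0.0442]
ee_rot: [-0.603, 1.863, -1.863]
force: [0.5, -0.3, 0.4]
width: 0.009
```

Call:
carry_out --steps '[0,0,0,0,0.18,0,0,0,0,0.36,0,0,0,0,0.54,0,0,0,0,0.72,0,0,0,0,0.9,0,0,0,0,1,0,0,0,0,1,0,0,0,0,1]'

```text
clock: 11.55
position: [0.4995, 0.1002, 0.0442]
ee_rot: [-1.126, 1.33, -1.33]
force: [-0.6, 1.0, -0.3]
width: 0.005
```

```bash
python3 - <<'E'
from h import *
s=arm.observe(); R=Rn.from_rotvec(s['ee_rot']).as_matrix(); print(s['position'],s['force'],s['width'],s['joints'].round(2),'jaw yaw',np.degrees(np.arctan2(R[1,2],R[0,2])),R[:,1])
E
python3 - <<'E'
from h import *
s,im,d=grab('scene')
cv2.imwrite('pics/s2.png',cv2.resize(im[150:270,200:360,::-1],(800,600),interpolation=cv2.INTER_CUBIC))
E
```

```text
[0.4995061  0.10022359 0.04418403] [-0.55612642  1.01836688 -0.26706029] 0.004675816463531237 [ 0.15  0.57 -0.62  2.    0.49  0.72 -0.94] jaw yaw -9.49728452992368 [-1.04010216e-04  4.16178428e-05 -9.99999994e-01]
```

View pics/s2.png

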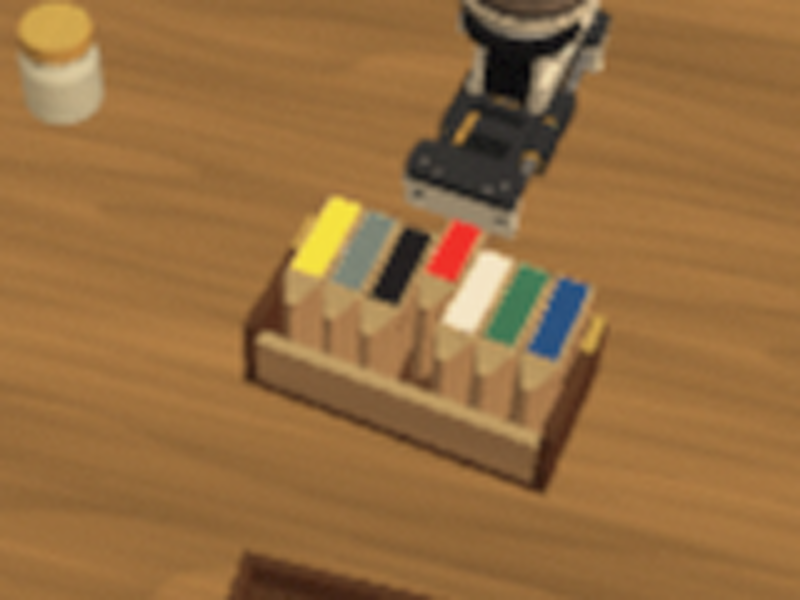

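The picture shows red (455,250) between black and white, upright and about 34 mm short of home. The gripper is behind it and the row is intact. I'll lower to push below mid-height and advance.

Call:
carry_out --steps '[0,0,0,-0.14,0,0,0.06,-0.01,-0.14,0,0,0.12,-0.02,-0.14,0,0,0.17,-0.028,-0.14,0,0,0.17,-0.028,-0.14,0]'

```text
clock: 12.1
position: [0.5178, 0.0974, 0.0303]
ee_rot: [-1.127, 1.327, -1.328]
force: [-0.5, -0.3, -0.2]
width: 0.004
```

Call:
carry_out --steps '[0,0.02,-0.003,0,0,0,0.04,-0.006,0,0,0,0.06,-0.01,0,0,0,0.08,-0.013,0,0,0,0.1,-0.016,0,0,0,0.12,-0.019,0,0,0,0.14,-0.023,0,0,0,0.16,-0.026,0,0,0,0.18,-0.029,0,0]'

```text
clock: 13.0
position: [0.5347, 0.0946, 0.0302]
ee_rot: [-1.129, 1.327, -1.327]
force: [-1.6, 0.2, 1.0]
width: 0.005
```

```bash
cat > chk.py <<'E'
from h import *
s,im,d=grab('top'); P=cloud('top',d)
hsv=cv2.cvtColor(im,cv2.COLOR_RGB2HSV); H,S,V=[hsv[...,i].astype(int) for i in range(3)]
m=((H<6)|(H>172))&(S>150)&(V>120); k=np.zeros_like(m);k[140:200,195:245]=1
q=np.argwhere(m&k)[:,::-1]
X=onplane('top',q,.083)
u=np.array([.987,-.161,0]); print('red band along u',len(q),(X@u).min(),(X@u).max())
s=arm.observe(); print('tcp',s['position'],s['position']@u,'F.u',s['force']@u,s['force'])
E
python3 chk.py
```

```text
Traceback (most recent call last):
  File "chk.py", line 7, in <module>
    u=np.array([.987,-.161,0]); print('red band along u',len(q),(X@u).min(),(X@u).max())
                                                                ~~~~~~~~~^^
ValueError: zero-size array to reduction operation minimum which has no identity
```

Call:
carry_out --steps '[0,0.02,-0.003,0,0,0,0.04,-0.006,0,0,0,0.06,-0.01,0,0,0,0.08,-0.013,0,0,0,0.1,-0.016,0,0]'

```text
clock: 13.55
position: [0.5447, 0.093, 0.0302]
ee_rot: [-1.129, 1.327, -1.327]
force: [-1.6, 0.4, 0.6]
width: 0.006
```

```bash
python3 - <<'E'
from h import *
s,im,d=grab('scene')
cv2.imwrite('pics/s3.png',cv2.resize(im[150:270,200:360,::-1],(800,600),interpolation=cv2.INTER_CUBIC))
s=arm.observe();print(s['position'],s['force'])
E
```

```text
[0.5451146  0.09285267 0.03024569] [-1.3973025  -0.40143217  0.23179245]
```

View pics/s3.png

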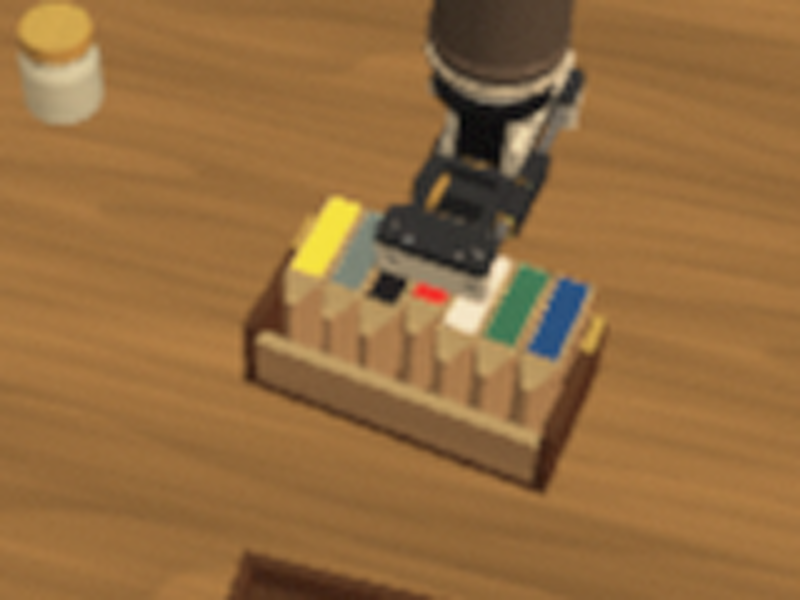

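Red (430,293) is nearly level with its neighbours and still upright. The drag is about 1.5 N, so I'm going slowly from here.

Call:
carry_out --steps '[0,0.01,-0.002,0,0,0,0.02,-0.003,0,0,0,0.03,-0.005,0,0,0,0.04,-0.006,0,0,0,0.05,-0.008,0,0,0,0.05,-0.008,0,0]'

```text
clock: 14.2
position: [0.5498, 0.0922, 0.0303]
ee_rot: [-1.128, 1.327, -1.327]
force: [-0.5, -0.1, -0.4]
width: 0.005
```

Call:
carry_out --steps '[0,0.01,-0.002,0,0,0,0.02,-0.003,0,0,0,0.02,-0.003,0,0]'

```text
clock: 14.5
position: [0.5518, 0.0919, 0.0302]
ee_rot: [-1.128, 1.327, -1.327]
force: [-1.0, -0.3, -0.3]
width: 0.002
```

Call:
carry_out --steps '[0,0.01,-0.002,0,0,0,0.01,-0.002,0,0]'

```text
clock: 14.7
position: [0.5527, 0.0917, 0.0303]
ee_rot: [-1.128, 1.327, -1.327]
force: [-0.5, 0.5, 0.2]
width: 0.004
```

Call:
carry_out --steps '[0,0.01,-0.002,0,0,0,0.01,-0.002,0,0]'

```text
clock: 14.9
position: [0.5537, 0.0915, 0.0302]
ee_rot: [-1.129, 1.327, -1.327]
force: [-0.6, -0.2, -0.2]
width: -0.001
```

Call:
carry_out --steps '[0,0.01,-0.001,0,0,0,0.01,-0.001,0,0]'

```text
clock: 15.1
position: [0.5547, 0.0914, 0.0302]
ee_rot: [-1.129, 1.327, -1.327]
force: [-0.7, 0.6, -0.5]
width: 0.007
```

Call:
carry_out --steps '[0,0.005,-0.001,0,0,0,0.01,-0.002,0,0]'

```text
clock: 15.3
position: [0.5555, 0.0912, 0.0302]
ee_rot: [-1.129, 1.327, -1.327]
force: [-1.5, 0.2, 0.0]
width: 0.002
```

Call:
carry_out --steps '[0,0.005,-0.001,0,0,0,0.01,-0.001,0,0]'

```text
clock: 15.5
position: [0.5566, 0.0911, 0.0302]
ee_rot: [-1.129, 1.327, -1.327]
force: [-1.0, 0.2, -0.8]
width: 0.001
```

Call:
carry_out --steps '[0,0.005,-0.001,0,0,0,0.005,-0.001,0,0]'

```text
clock: 15.7
position: [0.5572, 0.091, 0.0303]
ee_rot: [-1.129, 1.327, -1.327]
force: [-1.3, 0.2, 0.3]
width: 0.004
```

Call:
carry_out --steps '[0,0.005,-0.001,0,0,0,0.005,-0.001,0,0]'

```text
clock: 15.9
position: [0.5576, 0.0909, 0.0302]
ee_rot: [-1.129, 1.327, -1.327]
force: [-0.9, 0.5, -0.1]
width: 0.002
```

Call:
carry_out --steps '[0,0.005,-0.001,0,0,0,0.005,-0.001,0,0]'

```text
clock: 16.1
position: [0.5581, 0.0908, 0.0302]
ee_rot: [-1.129, 1.327, -1.327]
force: [-1.4, -0.0, 0.7]
width: 0.007
```

Call:
carry_out --steps '[0,0.005,-0.001,0,0,0,0.005,-0.001,0,0]'

```text
clock: 16.3
position: [0.5583, 0.0908, 0.0302]
ee_rot: [-1.129, 1.327, -1.327]
force: [-2.8, -0.9, 2.0]
width: 0.004
```

Call:
carry_out --steps '[0,0.005,-0.001,0,0,0,0.005,-0.001,0,0]'

```text
clock: 16.5
position: [0.5583, 0.0908, 0.0302]
ee_rot: [-1.13, 1.327, -1.326]
force: [-5.0, 0.7, 3.8]
width: 0.002
```

Call:
carry_out --steps '[0,0.005,-0.001,0,0,0,0.005,-0.001,0,0]'

```text
clock: 16.7
position: [0.5583, 0.0907, 0.0302]
ee_rot: [-1.131, 1.328, -1.326]
force: [-7.5, 1.0, 5.0]
width: 0.004
```

The tool has stopped at x = 0.5583 while the force climbs about 2.5 N per step, so red is on the back board. One more small step, a short hold, then back off.

Call:
carry_out --steps '[0,0.005,-0.001,0,0,0,0.005,-0.001,0,0,0,0.005,-0.001,0,0]'

```text
clock: 17.0
position: [0.5583, 0.0907, 0.0301]
ee_rot: [-1.132, 1.328, -1.325]
force: [-9.5, 0.4, 5.7]
width: 0.004
```

Call:
carry_out --steps '[0,-0.02,0.003,0,0,0,-0.1,0.016,0,0,0,-0.3,0.048,0,0,0,-0.6,0.097,0,0,0,-0.9,0.145,0.2,0,0,-0.9,0.145,0.6,0,0,-0.9,0.145,1,0,0,-0.9,0.145,1,0]'

```text
clock: 17.8
position: [0.4727, 0.1064, 0.1349]
ee_rot: [-1.121, 1.321, -1.329]
force: [0.2, 0.3, 0.3]
width: 0.009
```

Call:
carry_out --steps '[0,0,0,0.5,-0.18,0,0,0,0.7,-0.36,0,0,0,0.7,-0.54,0,0,0,0.7,-0.72,0,0,0,0.7,-0.9,0,0,0,0.7,-1,0,0,0,0.7,-1,0,0,0,0.7,-1]'

```text
clock: 18.6
position: [0.47, 0.1049, 0.2001]
ee_rot: [-0.604, 1.862, -1.862]
force: [0.5, 0.5, -0.2]
width: 0.004
```

Call:
carry_out --steps '[0,0,0,0.4,-0.18,0,0,0,0.6,-0.36,0,0,0,0.6,-0.54,0,0,0,0.6,-0.72,0,0,0,0.6,-0.9,0,0,0,0.6,-1,0,0,0,0.6,-1,0,0,0,0.6,-1]'

```text
clock: 19.4
position: [0.47, 0.1049, 0.2601]
ee_rot: [-0.168, -2.139, 2.14]
force: [-0.5, 0.7, -0.1]
width: 0.001
```

```bash
python3 - <<'E'
from h import *
s,im,d=grab('wrist','w9.png'); P=cloud('wrist',d,s); Z=P[...,2]
u=np.array([.987,-.161,0]);v=np.array([.161,.987,0])
m=(Z>.076)&(Z<.1)&(P[...,0]>.5)&(P[...,0]<.72)&(P[...,1]>-.06)&(P[...,1]<.22)
a=P@u;b=P@v; A=b[m]; print(s['position'],s['force'],m.sum())
for b0 in np.arange(A.min(),A.max(),.01):
    q=m&(abs(b-b0-.005)<.005)
    print(round(b0+.005,3),'front a %.4f z %.4f nearz %.4f'%(np.percentile(a[q],1),np.median(Z[q]),np.median(Z[q&(a<np.percentile(a[q],20))])))
E
```

```text
[0.4700123  0.10489217 0.26012011] [-0.45776857  0.72680655 -0.13819146] 13360
0.092 front a 0.5560 z 0.0831 nearz 0.0831
0.102 front a 0.5556 z 0.0833 nearz 0.0833
0.112 front a 0.5562 z 0.0829 nearz 0.0830
0.122 front a 0.5567 z 0.0832 nearz 0.0832
0.132 front a 0.5560 z 0.0833 nearz 0.0834
0.142 front a 0.5576 z 0.0830 nearz 0.0828
0.152 front a 0.5575 z 0.0833 nearz 0.0833
0.162 front a 0.5580 z 0.0832 nearz 0.0832
0.172 front a 0.5580 z 0.0832 nearz 0.0831
0.182 front a 0.5575 z 0.0833 nearz 0.0831
0.192 front a 0.5581 z 0.0831 nearz 0.0828
0.202 front a 0.5572 z 0.0834 nearz 0.0833
0.212 front a 0.5574 z 0.0833 nearz 0.0833
0.222 front a 0.5567 z 0.0831 nearz 0.0830
0.232 front a 0.5565 z 0.0834 nearz 0.0834
0.242 front a 0.5565 z 0.0831 nearz 0.0830
0.252 front a 0.5551 z 0.0834 nearz 0.0833
0.262 front a 0.5555 z 0.0834 nearz 0.0835
0.272 front a 0.5555 z 0.0832 nearz 0.0831
```

View pics/w9.png

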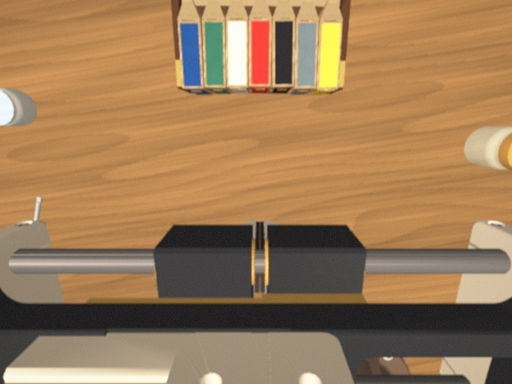

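The final view shows all seven cases upright in the row, with red (260,55) in the middle. Its front is about 1–3 mm behind most of its neighbours' proud fronts, as expected when home. I'm handing in.

```bash
python3 -c "
from cell import arm
print(arm.sign_off())"
```

```text
the job is handed in; nothing more can be done
None
```

The red case is in the gap between white and black, pressed home against the back board and let go; I handed the job in at about 19.5 s of the 64 s allowed.

- **How it went in:** I gripped the case near its rear and slid it nose first about 62 mm into the gap. I then let go, shut and turned the fingers, and pushed it the rest of the way from behind.
- **Felt contact:** Sliding drag was about 1–1.5 N. The tool then stopped moving and the force rose steadily to about 9.5 N, well under the 30 N limit. There was also an upward force of up to 5.7 N during that press, but the case did not lift.
- **Final look:** All seven case tops are level at about 83 mm, so they all stand upright. The red front is level with or up to about 3 mm behind its neighbours' fronts, which fits a case that is fully home. The gripper was clear and touching nothing.
- **Not checked:** I did not re-measure the jar, tin, hammer and steel block. The arm was never commanded near them at bench height, and no unexpected force showed up.
- **Failed check:** One overhead check of the red band returned nothing because the gripper hid it, so I used the scene camera instead.

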